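Open the optics case and present its lid's sealing face

TASK

Tip the grey lid of the aluminium storage case up by its overhanging end until it stands leaning open against the case's back rest, and let go of it there. Then take the lid again, lift it out and set it on the sloping inspection stand with its sealing face (the inside, with the raised panel) facing up, its heel down against the stand's ledge and the lid centred and straight on the slope. Never let the lid fall, and leave the bottles, the granite block and the probe where they are.

Things in the scene. Friction and masses are not known exactly. Their poses are not given: they have to be found in the camera images.
- lid: Loose lid: grey plastic plate 160 mm long (x), 56 wide (y), 6 thick (z), about 0.16 kg. Origin: centre of the plate's inside face (the underside when shut); z points to the outer face. Inside face: raised panel with rubber seal, x -46 to 40, 42 wide, 4 thick. The +x end is the heel, the -x end (three dark ribs on the outer face) the pull end.
- lid_pull (a point): Middle of the lid's pull end, at the inside face (lid x = -80 mm).
- lid_heel (a point): Middle of the lid's heel end, at the inside face (lid x = +80 mm).
- case: Aluminium case fixed to the bench, x -75 to 71 mm, 72 wide (y); origin: centre of its underside, +x towards the back rest. Shut, the lid's inside face is at z 60, lid origin at case x -20, its top flush with the 6 mm side rims (2 mm play each side); the pull end overhangs the near end wall (outer face x -75) by 25, with free space below.
- case_keeper (a point): Keeper edge = lower front edge of the back rest (case x 54, z 68.5 mm). The shut lid's heel reaches 6 mm under it, so the lid cannot come off level: it turns up about this edge, the pull end rising and going over to +x. The back rest, 44 wide and 55 high, rises from here leaning 12 degrees to +x.
- case_pocket (a point): Floor of the pocket (case x 52, z 52 mm; it runs from x 42 to 63) where the heel stands when the lid is open. Open, the lid leans 10 to 20 degrees past upright, outer face on the back rest, pull end on top.
- stand: Inspection stand fixed to the bench: a dark steel slope on a granite foot (130 x 90 mm, 10 mm high). Origin at the centre of the underside; the slope, 48 mm wide and 100 mm long, rises along +x at 30 degrees. A ledge 12 mm high, square to the slope, crosses its lower end. The lid's pull end juts out past the slope's upper end.
- stand_seat (a point): Foot of the ledge, where slope and ledge meet, mid-width (stand x = -65 mm, z = 30 mm). Axes as the stand's (x level, z up).
- blue_bottle: Bystander: blue glass bottle, 62 mm diameter, 220 mm high, origin at its base.
- wine_bottle: Bystander: dark green bottle, 74 mm diameter, 255 mm high, origin at its base.
- granite: Bystander: dark granite block 80 x 80 x 50 mm high, origin under its centre.
- probe: Bystander: black lens barrel 40 mm thick, about 140 mm long in all with its silver and green tail, lying along its x axis on two feet, origin under it at bench level.
Things that resemble listed ones, but are neither listed nor needed, are in the scene too. What is meant by the lid is not green or orange, and is the smaller of those in its own colour.

How it is judged:
On the way:
1. the lid stands tipped up in the case, leaning on the back rest, let go and still (angle between lid's own z axis and vertical between 1.62316 and 2.0944 rad and distance between lid_heel and case_pocket below 0.025 m and contact force between lid and case above 0.3 N and contact force between lid and the fingers below 0.05 N and linear speed of lid below 0.03 m/s and angular speed of lid below 0.2 rad/s), for 0.2 s.
At the end, for the whole second after the job is handed in: The lid lies still on the stand's slope, released, inside face up (slope within 7 degrees of the stand's 30), heel within about 10 mm of the ledge and down on the slope, centred within 12 mm across and straight within 10 degrees (x of lid_heel in the frame of stand_seat between -0.012 and 0.01 m and y of lid_heel in the frame of stand_seat between -0.012 and 0.012 m and z of lid_heel in the frame of stand_seat below 0.018 m and angle between lid's own z axis and vertical between 2.49582 and 2.74017 rad and angle between the y axis of lid and the y axis of stand, either way round below 0.17 rad and contact force between lid and stand above 0.3 N and contact force between lid and the fingers below 0.05 N and linear speed of lid below 0.03 m/s and angular speed of lid below 0.2 rad/s); the robot touches nothing.
It fails at once if the lid falls (moves faster than 0.7 m/s with no finger on it) (linear speed of lid above 0.7 m/s and contact force between lid and the fingers below 0.05 N).
It fails at once if the blue bottle is moved more than 20 mm (distance of blue_bottle from where it was at the start of the episode above 0.02 m).
It fails at once if the wine bottle is moved more than 20 mm (distance of wine_bottle from where it was at the start of the episode above 0.02 m).
It fails at once if the granite is moved more than 20 mm (distance of granite from where it was at the start of the episode above 0.02 m).
It fails at once if the probe is moved more than 20 mm (distance of probe from where it was at the start of the episode above 0.02 m).
It also fails if it takes over 58 s, if anything falls off the work surface, if the arm or the gripper's body presses on something with over 40 N, if the wrist force passes 120 N, or if a joint passes its speed limit or range.

ROBOT

A 6-joint arm with a two-finger parallel gripper is mounted at the origin on the work surface. World frame = base frame: x ahead of the robot, y to its left, z up, the work surface at z = 0. Lengths are in m, angles in rad, forces in N, time in s.
With the tool pointing down it reaches from about 0.425 to 0.95 m from the base axis. Payload 3.5 kg.
Tool frame: the origin (TCP) lies between the finger pads; the fingertips stand 19 mm ahead of it and the grasp point (between the pads) is the TCP; z points along the fingers, y is the line along which they close (so a half turn about z gives the same grasp; the last joint's range is limited). The gripper opens to 85 mm and grips with 20 to 120 N. Pads are 22 mm wide; open, the fingers measure 114 mm over their backs; the gripper's body (76 mm by 85 mm) begins 54 mm behind the grasp point. The pads swing forward as they close: fully open they stand 13 mm farther back than shut.
Start: joints at [-1.314, 0.286, 1.577, -0, 1.279, -0.15], TCP at [0.267, -0.62, 0.25] pointing down, gripper open.
Joint ranges: [-2.77, 2.77], [-0.9, 2.22], [0.21, 2.48], [-1.53, 4.67], [0.24, 2.81], [-2.84, 2.84]. Speed limits (rad/s): [2.79, 2.79, 3.14, 3.14, 3.14, 3.14].

INTERFACE

Orientations are given as a unit quaternion [x, y, z, w].
In Python, from plant import monitor, eyes, ctrl gives the robot as it stands.
- The arm moves only by the shell command python3 -m handwheel 'ROWS' [FORCE]. ROWS is JSON, a list of rows, each a list of 7 numbers: the shift along the tool's x, y, z in units of 40 cm (1.0 is 40 cm), then the turn, a rotation vector about the tool's x, y, z in units of pi rad (1.0 is pi rad), then the opening, from -1 (shut) to 1 (fully open). A call has 1 to 12 rows; each row is the pose to reach, as a shift and turn from the pose commanded when the call began, along the tool's axes at that moment, turning the shorter way round; what a row does not reach only later rows make up. A row lasts 1/8 s, in which the tool goes at most 62.5 mm and 10.7 degrees, less where a joint would pass 70% of its speed; a pose out of reach is approached as far as the arm can. A call with a number of a shift or a turn outside -1 to 1 is refused whole. A call with a gripper value outside its range is refused whole. The fingers move at their own pace and stop on an object; FORCE is the grip in N (left out, the last holds). Time passes only in rows, so rows that repeat a pose let the fingers close. It gives the time, the measured TCP pose, the force, the opening and the grip force at its end, in the units of the state.
- monitor.get_state(): the state, without advancing time (a new reading comes with each control period).
- eyes.read_camera(name): name is "scene" or "top" or "wrist"; returns the picture (384x512x3 uint8, red, green, blue); there is no depth.
- eyes.camera_params(name): a dict with "K" (3x3 intrinsics, pixels), "k1" (the pictures are not rectified: a ray, as slopes to the right and down, at radius r is drawn at 1 + k1 r^2 times it, then the intrinsics apply), "R" (3x3) and "t" (3): a world point X has camera coordinates R X + t. Camera axes: x right, y down, z forward; pixel columns grow to the right and rows downward; lengths in m; the calibration is good to about 2 mm. A picture is of the moment at which its call begins: read the wrist's pose just before it. camera_params takes no time and is no camera call; for the wrist camera it gives the pose at the moment of the call.
- ctrl.sign_off(): hands the job in; it is judged then, once.
The state is a dict: "time": time; "qpos": joint angles; "dq": joint speeds; "joint_efforts": joint torques, N m; "eef_pos": TCP position; "tcp_rot": TCP orientation; "contact_force": force on the tool from outside, world axes, zero at the start; "wrist_torque": the same for the moment, N m; "opening": opening from 0.0 (shut) to 1.0 (fully open); "finger_force": force on a finger pad.
Only numpy, scipy, OpenCV 4.12 (cv2) and the standard library are available. Lean on these libraries where they do the work, as an engineer would, in place of code of your own. Each camera call takes 0.05 s, during which the arm holds its last target. There are 200 camera calls.

## Working session

There is one attempt and no reset: what is moved stays moved. The work goes in short steps, Python scripts to look and compute and a shell command to move; the robot and the scene stay as the last step left them, time stands still between calls to the robot, and variables do not carry over. Pictures are saved under pics/ and viewed, at most 10 in all, crops included, and the job is handed in when it is done.

```bash
mkdir -p pics; ls; python3 - <<'E'
from plant import monitor, eyes, ctrl
import cv2,numpy as np
s=monitor.get_state();print(s)
a=eyes.read_camera("scene");b=eyes.read_camera("top")
cv2.imwrite("pics/scene0.png",a[:,:,::-1]);cv2.imwrite("pics/top0.png",b[:,:,::-1])
for n in("scene","top","wrist"):print(n,eyes.camera_params(n))
E
```

```text
pics
{'time': 0.0, 'qpos': array([-1.31397340e+00,  2.87196932e-01,  1.57816228e+00,  2.06906841e-05,
        1.27863019e+00, -1.49988631e-01]), 'dq': array([ 0.0008156 , -0.0005367 ,  0.00163343, -0.00048006,  0.00188051,
        0.00046254]), 'joint_efforts': array([-9.49772152e-05, -4.05980265e+01, -2.92627680e+01, -1.62878100e-04,
        5.82148583e-03, -3.87165329e-06]), 'eef_pos': array([ 0.26696719, -0.61929545,  0.24893427]), 'tcp_rot': array([ 9.79384172e-01,  2.02002988e-01, -5.40938390e-05, -1.19718934e-03]), 'contact_force': array([ 0.21250736,  0.12351427, -0.30982206]), 'wrist_torque': array([-0.00084374,  0.012029  ,  0.00053445]), 'finger_force': 0.0, 'opening': 1.0001894457763894}
scene {'K': array([[476.66977222,   0.        , 258.34786192],
       [  0.        , 476.66977222, 195.2058293 ],
       [  0.        ,   0.        ,   1.        ]]), 'k1': 0.021946264771637598, 'R': array([[-0.73550264,  0.67748741,  0.00683236],
       [ 0.39134756,  0.43304852, -0.8119828 ],
       [-0.55306686, -0.59454167, -0.58364137]]), 't': array([ 0.44195683, -0.12982359,  1.88435029])}
top {'K': array([[409.55342448,   0.        , 253.81436868],
       [  0.        , 409.55342448, 193.86992078],
       [  0.        ,   0.        ,   1.        ]]), 'k1': -0.12657581359653952, 'R': array([[ 0.00251309, -0.99998556, -0.00474929],
       [-0.98943027, -0.00179792, -0.14499831],
       [ 0.14498768,  0.00506349, -0.9894205 ]]), 't': array([-0.01630283,  0.57029681,  1.42722156])}
wrist {'K': array([[303.32549642,   0.        , 254.75106216],
       [  0.        , 303.32549642, 192.02244418],
       [  0.        ,   0.        ,   1.        ]]), 'k1': -0.026109696242053265, 'R': array([[ 0.39555633, -0.91843573, -0.00331674],
       [-0.87158477, -0.37651218,  0.31397222],
       [-0.2896121 , -0.12130288, -0.94942638]]), 't': array([-0.67201871, -0.04028048,  0.38089259])}
```

```bash
python3 - <<'E'
import cv2,numpy as np
a=cv2.imread("pics/scene0.png");b=cv2.imread("pics/top0.png")
f=lambda i:cv2.resize(i,(780,585),interpolation=cv2.INTER_CUBIC)
cv2.imwrite("pics/s1.png",f(a));cv2.imwrite("pics/t1.png",f(b))
E
```

```text
(no output)
```

View pics/s1.png

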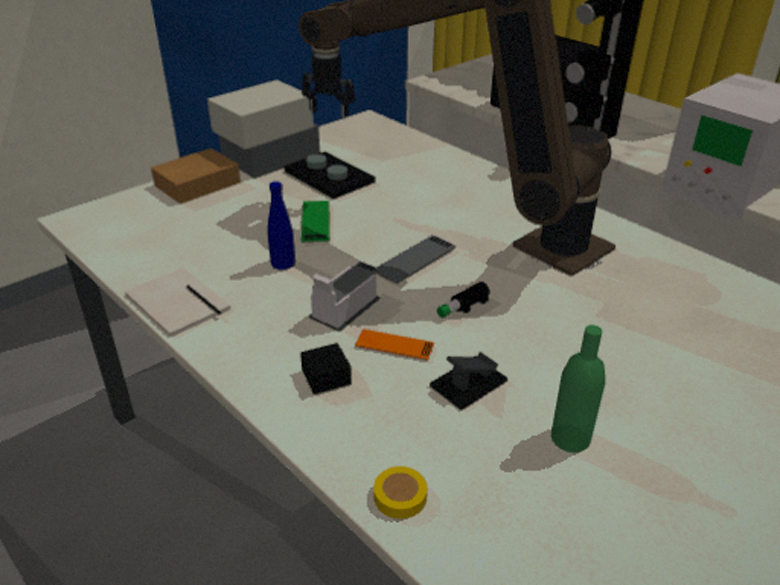

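View pics/t1.png

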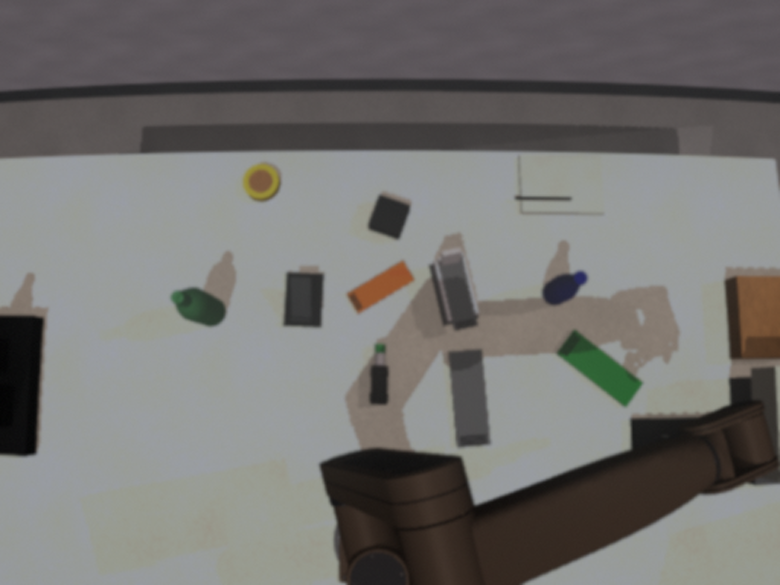

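Scene view (780x585): the grey plates are the one in the case at about (355,280) and a larger one flat on the bench at (418,260). In the top view they are at (460,290) and (469,397). Green (600,368) and orange (380,287) are excluded. The smaller grey plate, the one in the case, fits. The stand is at (468,375) in the scene and (304,299) in the top view. I'll confirm with an enlarged crop.

```bash
python3 - <<'E'
import cv2,numpy as np
a=cv2.imread("pics/scene0.png");b=cv2.imread("pics/top0.png")
def c(i,x,y,w,h,s): return cv2.resize(i[y:y+h,x:x+w],None,fx=s,fy=s,interpolation=cv2.INTER_CUBIC)
# case scene, case top ; stand scene, stand top   (each 400x300)
g=np.vstack([np.hstack([c(a,195,165,66,50,6),c(b,270,158,66,50,6)]),np.hstack([c(a,275,222,66,50,6),c(b,168,172,66,50,6)])])
g=np.clip(g*1.6,0,255).astype(np.uint8)
cv2.imwrite("pics/crop1.png",g);print(g.shape)
E
```

```text
(600, 792, 3)
```

View pics/crop1.png

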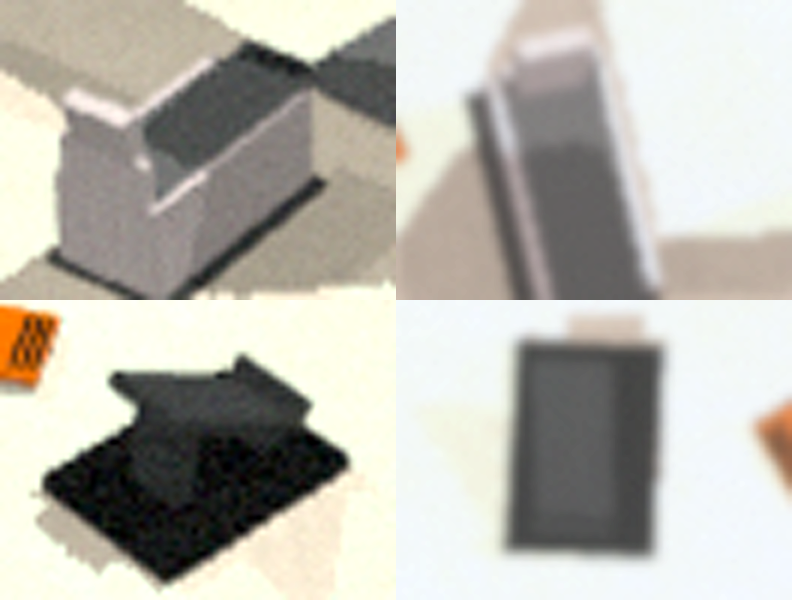

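Crop: top left shows the lid in the case, smooth grey and flush between the bright rims, with its dark pull end at about (285,60). Bottom row shows the stand, with the ledge at its right in the scene view (275,380), i.e. towards the robot, and the slope rising to world +x. The plate in the case is the lid. Next, rough positions from both views.

```bash
cat > lib.py <<'E'
import numpy as np,cv2
from scipy.spatial.transform import Rotation as Ro
from scipy.optimize import least_squares
from plant import monitor, eyes, ctrl
def proj(P,X):
    c=np.atleast_2d(X)@P["R"].T+P["t"]; s=c[:,:2]/c[:,2:]
    s=s*(1+P["k1"]*(s**2).sum(1,keepdims=True)); return s@P["K"][:2,:2].T+P["K"][:2,2]
def ray(P,uv):
    d=(np.asarray(uv,float)-P["K"][:2,2])/P["K"][0,0]; s=d.copy()
    for _ in range(20): s=d/(1+P["k1"]*(s@s))
    v=P["R"].T@np.r_[s,1]; return -P["R"].T@P["t"],v/np.linalg.norm(v)
def onz(P,uv,z): o,v=ray(P,uv); return o+v*(z-o[2])/v[2]
def tri(*obs):
    A=0;b=0
    for P,uv in obs:
        o,v=ray(P,uv);M=np.eye(3)-np.outer(v,v);A=A+M;b=b+M@o
    X=np.linalg.solve(A,b)
    return X,[np.round(proj(P,X)[0]-uv,1) for P,uv in obs]
def tcp():
    s=monitor.get_state(); return np.array(s["eef_pos"]),Ro.from_quat(s["tcp_rot"])
def rot(z,y):  # tool rotation with given z (approach) and y (closing)
    z=np.array(z,float);z/=np.linalg.norm(z);y=np.array(y,float);y-=z*(y@z);y/=np.linalg.norm(y)
    return Ro.from_matrix(np.c_[np.cross(y,z),y,z])
def rows(p,R,p0=None,R0=None):
    if p0 is None:p0,R0=tcp()
    d=R0.inv().apply(np.array(p)-p0)/.4; w=(R0.inv()*R).as_rotvec()/np.pi
    return np.round(d,4),np.round(w,4),"rows>=",max(np.linalg.norm(d)*.4/.0625,np.linalg.norm(w)*180/10.7)
E
python3 - <<'E'
from lib import *
T=eyes.camera_params("top");S=eyes.camera_params("scene")
s=lambda x,y:np.array([195+x/6,165+y/6]); t=lambda x,y:np.array([270+(x-396)/6,158+y/6])
s2=lambda x,y:np.array([275+x/6,222+(y-300)/6]); t2=lambda x,y:np.array([168+(x-396)/6,172+(y-300)/6])
print("rest top +y end", onz(T,t(520,45),.122),"-y",onz(T,t(592,32),.122), "scene",onz(S,s(130,122),.122),onz(S,s(68,95),.122))
print("rest tri",tri((T,t(520,50)),(S,s(130,120))),tri((T,t(592,38)),(S,s(68,95))))
print("rim corner", onz(S,s(312,92),.066))
for q,z in(((520,342),.01),((662,345),.01),((652,552),.01),((506,550),.01)):print("foot",onz(T,t2(*q),z))
for q in((167,582),(348,462),(45,480)):print("foot s",onz(S,s2(*q),.01))
print(tcp()[1].as_matrix())
print(rows([.60,0.02,.40],rot([0,0,-1],[0,-1,0])))
E
```

```text
rest top +y end [ 0.65701673 -0.14150919  0.122     ] -y [ 0.6647576  -0.18286567  0.122     ] scene [ 0.65678704 -0.13825889  0.122     ] [ 0.665577   -0.18101643  0.122     ]
rest tri (array([ 0.65435543, -0.14154182,  0.12052696]), [array([-0.,  0.]), array([-0., -0.])]) (array([ 0.66256524, -0.18378354,  0.11902243]), [array([ 0.2, -0.2]), array([0.3, 0.1])])
rim corner [ 0.51042132 -0.15710429  0.066     ]
foot [0.63010513 0.22622288 0.01      ]
foot [0.62826626 0.13830274 0.01      ]
foot [0.50048966 0.14222009 0.01      ]
foot [0.50137749 0.2315404  0.01      ]
foot s [0.64095968 0.23403299 0.01      ]
foot s [0.50962069 0.2370518  0.01      ]
foot s [0.63338449 0.14306715 0.01      ]
[[ 9.18416090e-01  3.95615469e-01 -5.34500110e-04]
 [ 3.95615695e-01 -9.18413826e-01  2.06554616e-03]
 [ 3.26269720e-04 -2.10848746e-03 -9.99997724e-01]]
(array([ 1.3972, -1.1394, -0.3745]), array([-0.0007,  0.    ,  0.1295]), 'rows>=', np.float64(11.784708198412273))
```

```bash
python3 - <<'E'
from lib import *
T=eyes.camera_params("top")
f=lambda x,y:np.array([x,y])/1.5234
print("blue",onz(T,f(556,292),.05),"wine",onz(T,f(208,308),.05),"granite",onz(T,f(390,217),.05),"probe",onz(T,f(379,375),.04),"plate ends",onz(T,f(466,352),.006),onz(T,f(473,445),.006))
R=rot([0,0,-1],[np.sin(.19),-np.cos(.19),0]);p0,R0=tcp();print(R.as_matrix().round(2))
print(rows([.40,-.46,.40],R),rows([.40,-.46,.40],R)[0]);p1=[.40,-.46,.40]
print(rows([.57,-.16,.34],R,p1,R))
E
```

```text
blue [ 0.57779125 -0.41500471  0.05      ] wine [0.53810674 0.40677136 0.05      ] granite [ 0.75826458 -0.02261256  0.05      ] probe [0.38388816 0.00223105 0.04      ] plate ends [ 0.43925841 -0.20452197  0.006     ] [ 0.22034349 -0.21874012  0.006     ]
[[ 0.98  0.19  0.  ]
 [ 0.19 -0.98  0.  ]
 [ 0.    0.   -1.  ]]
(array([ 0.4632, -0.2351, -0.3767]), array([-0.0007, -0.    ,  0.069 ]), 'rows>=', np.float64(4.10677059311331)) [ 0.4632 -0.2351 -0.3767]
(array([ 0.559 , -0.6562,  0.15  ]), array([0., 0., 0.]), 'rows>=', np.float64(5.6000000000000005))
```

```bash
python3 -m handwheel '[[0,0,-0.15,0,0,0,1],[0.05,-0.02,-0.3,0,0,0,1],[0.15,-0.08,-0.377,0,0,0.03,1],[0.31,-0.16,-0.377,0,0,0.069,1],[0.463,-0.235,-0.377,0,0,0.069,1],[0.463,-0.235,-0.377,0,0,0.069,1]]' && python3 -m handwheel '[[0.1,-0.11,0,0,0,0,1],[0.19,-0.22,0.03,0,0,0,1],[0.28,-0.33,0.06,0,0,0,1],[0.37,-0.44,0.09,0,0,0,1],[0.46,-0.55,0.12,0,0,0,1],[0.559,-0.656,0.15,0,0,0,1],[0.559,-0.656,0.15,0,0,0,1],[0.559,-0.656,0.15,0,0,0,1]]' && cat > snap.py <<'E'
import sys,pickle
from lib import *
n=sys.argv[1];P=eyes.camera_params("wrist");i=eyes.read_camera("wrist")
pickle.dump(P,open(f"pics/{n}.pkl","wb"));cv2.imwrite(f"pics/{n}.png",i[:,:,::-1]);print(tcp()[0],monitor.get_state()["time"],monitor.get_state()["qpos"].round(2))
E
python3 snap.py w1; python3 -m handwheel '[[-0.12,-0.12,0,0,0,0,1],[-0.12,-0.24,0,0,0,0,1],[-0.12,-0.24,0,0,0,0,1],[-0.12,-0.24,0,0,0,0,1]]';python3 snap.py w2; python3 -m handwheel '[[0,-0.14,0,0,0,0.03,1],[0,-0.28,0,0,0,0.06,1],[0.05,-0.42,0,0,0,0.06,1],[0.05,-0.6,0,0,0,0.06,1],[0.05,-0.6,0,0,0,0.06,1],[0.05,-0.6,0,0,0,0.06,1]]';python3 snap.py w3
python3 - <<'E'
import cv2,numpy as np
ims=[cv2.imread(f"pics/w{i}.png") for i in(1,2,3)]
cv2.imwrite("pics/w12.png",np.vstack([np.hstack([cv2.resize(i,(400,300)) for i in ims[:2]]),np.hstack([cv2.resize(ims[2],(400,300)),np.zeros((300,400,3),np.uint8)])]))
E
```

```text
time: 0.85
eef_pos: [0.4019, -0.4575, 0.4011]
tcp_rot: [0.995, 0.097, 0.0, -0.0]
contact_force: [-0.1, -0.0, -0.6]
opening: 0.999
finger_force: 0.0
time: 1.85
eef_pos: [0.5699, -0.161, 0.3406]
tcp_rot: [0.995, 0.095, -0.001, 0.0]
contact_force: [0.7, 0.6, -0.2]
opening: 0.999
finger_force: 0.0
[ 0.56974672 -0.16155467  0.34108165] 1.9 [-0.45  0.05  1.68 -0.    1.41  0.93]
time: 2.4
eef_pos: [0.5048, -0.0766, 0.3418]
tcp_rot: [0.996, 0.094, 0.001, 0.001]
contact_force: [0.6, -0.3, 0.7]
opening: 1.0
finger_force: 0.0
[ 0.5049694  -0.07672976  0.34159373] 2.45 [-0.35 -0.14  1.86 -0.    1.42  1.03]
time: 3.2
eef_pos: [0.4797, 0.1637, 0.341]
tcp_rot: [1.0, 0.001, -0.0, 0.0]
contact_force: [0.1, -0.4, 0.9]
opening: 1.0
finger_force: 0.0
[0.47975451 0.16302327 0.34099495] 3.25 [ 0.13 -0.15  1.87 -0.    1.42  1.7 ]
```

View pics/w12.png

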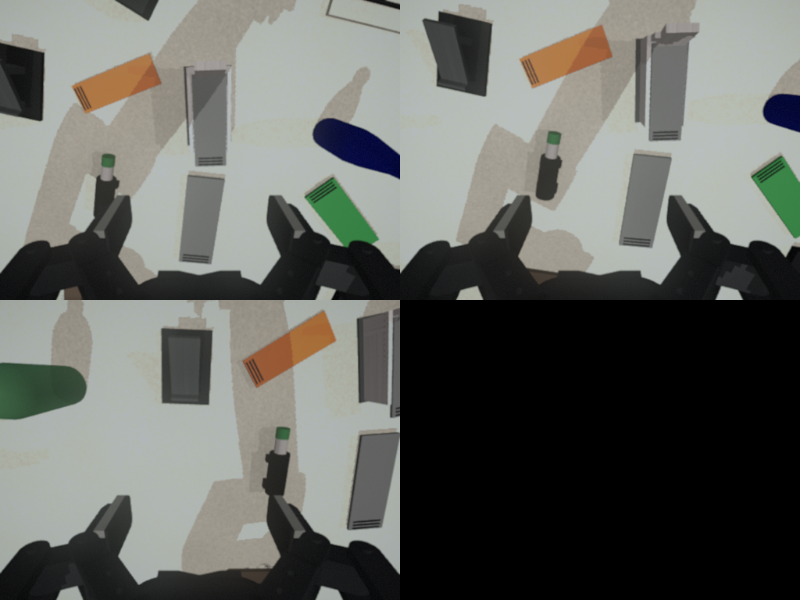

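The wrist views confirm the lid: three ribs at its near end (w1 (210,160), half-scale 400x300 panels), with the larger grey plate lying in front of it. Now I'll enlarge for corner readings.

```bash
python3 - <<'E'
import cv2,numpy as np
B=[("w1",232,76,70,140),("w2",296,20,88,165),("w3",202,30,76,110),("w2",22,8,78,120)]
def c(n,x,y,w,h,s): 
    i=cv2.imread(f"pics/{n}.png")[y:y+h,x:x+w]; return cv2.resize(np.clip(i*1.4,0,255).astype(np.uint8),None,fx=s,fy=s,interpolation=cv2.INTER_CUBIC)
g=np.zeros((600,800,3),np.uint8)
def put(im,x,y): g[y:y+im.shape[0],x:x+im.shape[1]]=im
# s: pixel = off + (canvas-pos)/s
put(c(*B[0],3.0),0,0);put(c(*B[1],3.0),215,0);put(c(*B[2],3.0),490,0);put(c("w2",22,8,100,88,3.0),490,335)
for k in range(0,800,50): cv2.line(g,(k,0),(k,4),(0,0,255),1)
for k in range(0,600,50): cv2.line(g,(0,k),(4,k),(0,0,255),1);cv2.line(g,(484,k),(488,k),(0,0,255),1)
cv2.imwrite("pics/crop2.png",g)
E
```

```text
(no output)
```

View pics/crop2.png

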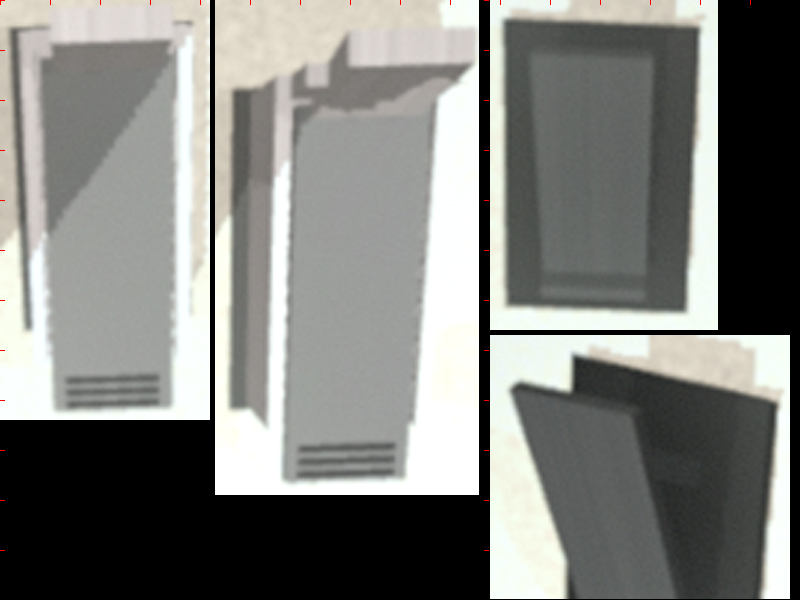

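```bash
python3 - <<'E'
from lib import *
import pickle
P={n:pickle.load(open(f"pics/{n}.pkl","rb")) for n in("w1","w2","w3")}
px=lambda o,p,x,y:np.array([o[0]+(x-p[0])/3,o[1]+(y-p[1])/3])
a=lambda x,y:px((232,76),(0,0),x,y);b=lambda x,y:px((296,20),(215,0),x,y)
c=lambda x,y:px((202,30),(490,0),x,y);d=lambda x,y:px((22,8),(490,335),x,y)
L,e1=tri((P["w1"],a(54,409)),(P["w2"],b(285,481)));R,e2=tri((P["w1"],a(172,406)),(P["w2"],b(404,478)))
print("lid pull",L,e1,R,e2,np.linalg.norm(L-R))
for n,f,q in(("w1",a,(54,409)),("w1",a,(172,406)),("w2",b,(285,481)),("w2",b,(404,478)),("w1",a,(11,0))):print(onz(P[n],f(*q),.066))
A,e=tri((P["w3"],c(528,54)),(P["w2"],d(516,391)));B,g=tri((P["w3"],c(655,56)),(P["w2"],d(637,415)))
print("slope top",A,e,B,g,np.linalg.norm(A-B))
F=[onz(P["w3"],c(*q),.01) for q in((505,18),(700,24),(687,311),(507,305))];print("foot",F,"centre",np.mean(F,0))
F2=[onz(P["w2"],d(*q),.01) for q in((573,355),(777,402))];print(F2)
print("ledge top",onz(P["w3"],c(540,292),.0404),onz(P["w3"],c(646,292),.0404))
E
```

```text
lid pull [ 0.48780783 -0.1680951   0.06567227] [array([0.1, 0.2]), array([-0.1, -0.2])] [ 0.49843395 -0.22308082  0.06161009] [array([0.1, 0.1]), array([-0.1, -0.1])] 0.05615020150550204
[ 0.48825486 -0.16786376  0.066     ]
[ 0.50024219 -0.22210035  0.066     ]
[ 0.48759211 -0.16824329  0.066     ]
[ 0.49921304 -0.22143758  0.066     ]
[ 0.66243388 -0.11732837  0.066     ]
slope top [0.60898883 0.21279016 0.07353372] [array([0.1, 0.4]), array([-0.1, -0.4])] [0.60806323 0.16296638 0.07703223] [array([0. , 0.2]), array([-0. , -0.2])] 0.04995504042799944
foot [array([0.63246277, 0.23043069, 0.01      ]), array([0.62999899, 0.14226328, 0.01      ]), array([0.50091902, 0.14632766, 0.01      ]), array([0.50377387, 0.23525435, 0.01      ])] centre [0.56678866 0.18856899 0.01      ]
[array([0.6319187 , 0.23075249, 0.01      ]), array([0.62860667, 0.13814626, 0.01      ])]
ledge top [0.51346488 0.21515011 0.0404    ] [0.51350603 0.16652739 0.0404    ]
```

```bash
python3 - <<'E'
from lib import *
import pickle
P={n:pickle.load(open(f"pics/{n}.pkl","rb")) for n in("w2","w3")};P["scene"]=eyes.camera_params("scene")
im={"w2":"w2","w3":"w3","scene":"scene0"}
yaw=-.03;ux=np.array([np.cos(yaw),np.sin(yaw),0]);uy=np.array([-np.sin(yaw),np.cos(yaw),0]);uz=np.array([0,0,1.])
O=np.array([.5668,.1886,0])
def pts(dx):
    q=lambda x,y,z:O+ux*(x+dx)+uy*y+uz*z
    s=[q(-.065,-.024,.03),q(-.065,.024,.03),q(.0216,.024,.08),q(.0216,-.024,.08)]
    l=[q(-.065,-.024,.03),q(-.065,.024,.03),q(-.071,.024,.0404),q(-.071,-.024,.0404)]
    return s,l
f=[q for q in[(-.065,-.045),(-.065,.045),(.065,.045),(.065,-.045)]];foot=[O+ux*x+uy*y+uz*.01 for x,y in f]
g=[]
for n,(x,y,w,h) in {"w3":(202,30,76,110),"w2":(22,8,100,110),"scene":(275,222,66,50)}.items():
    s=min(260/w,580/h);i=cv2.resize(np.clip(cv2.imread(f"pics/{im[n]}.png")[y:y+h,x:x+w]*2.2,0,255).astype(np.uint8),None,fx=s,fy=s,interpolation=cv2.INTER_CUBIC)
    def dr(X,c): cv2.polylines(i,[np.round((proj(P[n],np.array(X))-[x,y]+.5)*s).astype(int)],True,c,1)
    dr(foot,(255,255,0))
    for dx,c in((0,(0,0,255)),(.02,(0,255,0))):
        for X in pts(dx): dr(X,c)
    k=np.zeros((600,266,3),np.uint8);k[:i.shape[0],:i.shape[1]]=i;g.append(k)
cv2.imwrite("pics/ov.png",np.hstack(g)[:400])
E
```

```text
(no output)
```

View pics/ov.png

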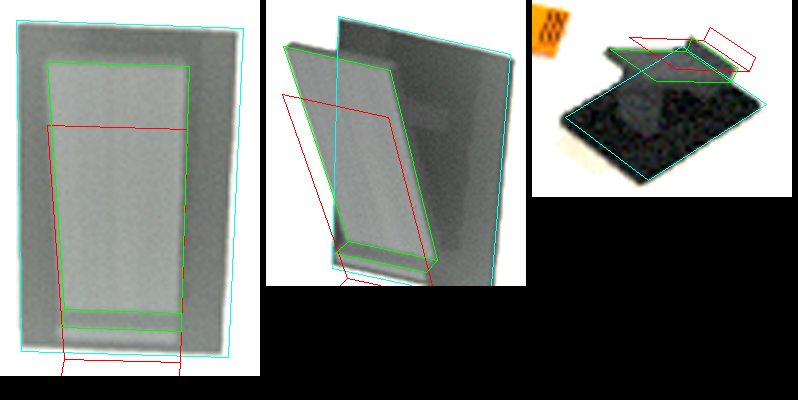

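The overlay shows the slope and ledge shifted +20 mm in x from the foot-centred model. The green outline fits all three views, so the seat is at about (0.522, 0.190, 0.03), yaw -0.03. For the lid, the pull-end width comes out at 56.15 mm and its height at 62–66 mm, which matches the description. Now I'll plan the tipping.

```bash
cat > plan.py <<'E'
from lib import *
yaw=.198;C=np.array([.593,-.1755,0]);cx=np.array([np.cos(yaw),np.sin(yaw),0]);cy=np.array([-np.sin(yaw),np.cos(yaw),0]);ez=np.array([0,0,1.])
W=lambda x,z:C+cx*x/1e3+ez*z/1e3
def tool(phi): # deg forward tilt
    f=np.radians(phi); return rot(np.sin(f)*cx-np.cos(f)*ez,-cy)
TH=[0,20,45,70,90,102];HX=[60,58,57,52,47,44.6];HZ=[60,58,55,54,52.8,53.4]
def pose(th,phi,d=152,off=4):
    t=np.radians(th);u=np.array([-np.cos(t),np.sin(t)]);n=np.array([np.sin(t),np.cos(t)])
    g=np.array([np.interp(th,TH,HX),np.interp(th,TH,HZ)])+d*u+3*n
    R=tool(phi);return W(*g)-R.as_matrix()[:,2]*off/1e3,R
E
python3 - <<'E'
from plan import *
p,R=pose(0,15);print(p)
q=p+ez*.10;r=rows(q,R);print("above",r);p0,R0=tcp();print("down",rows(p,R,q,R))
print("lift call A")
ph=lambda th:15-th*55/102
for th in(6,12,18,25,32,39,46,53):
    a=rows(*pose(th,ph(th)),p,R);print(th,a[0],a[1])
s,T=pose(53,ph(53));print("B")
for th in(60,67,74,80,86,92,97,102):
    a=rows(*pose(th,ph(th)),s,T);print(th,a[0],a[1],pose(th,ph(th))[0].round(3))
E
```

```text
[ 0.50178245 -0.19380086  0.0668637 ]
above (array([0.0549, 0.8917, 0.4361]), array([ 0.0085,  0.0831, -0.0626]), 'rows>=', np.float64(6.362497683299527))
down (array([-0.0647, -0.    ,  0.2415]), array([0., 0., 0.]), 'rows>=', np.float64(1.6))
lift call A
6 [ 0.0118 -0.     -0.0365] [ 0.    -0.018  0.   ]
12 [ 0.0274 -0.     -0.0714] [ 0.     -0.0359  0.    ]
18 [ 0.0467 -0.     -0.1043] [ 0.     -0.0539  0.    ]
25 [ 0.0742 -0.     -0.1393] [ 0.     -0.0749  0.    ]
32 [ 0.1062 -0.     -0.1703] [ 0.     -0.0959  0.    ]
39 [ 0.142 -0.    -0.197] [ 0.     -0.1168  0.    ]
46 [ 0.1806 -0.     -0.2194] [ 0.     -0.1378 -0.    ]
53 [ 0.2199 -0.     -0.2385] [ 0.     -0.1588 -0.    ]
B
60 [ 0.0297 -0.     -0.0318] [ 0.    -0.021  0.   ] [ 0.575 -0.179  0.191]
67 [ 0.0632 -0.     -0.0594] [ 0.     -0.0419 -0.    ] [ 0.59  -0.176  0.199]
74 [ 0.0995 -0.     -0.0821] [ 0.     -0.0629  0.    ] [ 0.606 -0.173  0.204]
80 [ 0.1326 -0.     -0.0973] [ 0.     -0.0809  0.    ] [ 0.62  -0.17   0.207]
86 [ 0.1672  0.     -0.1086] [ 0.     -0.0989  0.    ] [ 0.635 -0.167  0.208]
92 [ 0.2031 -0.     -0.1165] [ 0.     -0.1168  0.    ] [ 0.649 -0.164  0.208]
97 [ 0.2338 -0.     -0.1209] [ 0.     -0.1318  0.    ] [ 0.661 -0.162  0.207]
102 [ 0.2648 -0.     -0.1225] [ 0.     -0.1468  0.    ] [ 0.673 -0.159  0.205]
```

```bash
python3 -m handwheel '[[0,0.13,0.02,0,0,0,1],[0,0.27,0.05,0,0.02,-0.02,1],[0.01,0.41,0.12,0.004,0.04,-0.03,1],[0.03,0.55,0.2,0.008,0.06,-0.05,1],[0.04,0.69,0.29,0.0085,0.083,-0.0626,1],[0.055,0.83,0.38,0.0085,0.083,-0.0626,1],[0.055,0.892,0.436,0.0085,0.083,-0.0626,1],[0.055,0.892,0.436,0.0085,0.083,-0.0626,1],[0.055,0.892,0.436,0.0085,0.083,-0.0626,1]]'; python3 - <<'E'
from plan import *
p,R=pose(0,15);print(rows(p+ez*.1,R),rows(p,R),monitor.get_state()["qpos"].round(2))
E
```

```text
time: 4.38
eef_pos: [0.5013, -0.1937, 0.1672]
tcp_rot: [0.987, 0.098, 0.13, -0.013]
contact_force: [0.7, 0.1, -0.8]
opening: 1.001
finger_force: 0.0
(array([0.0008, 0.0005, 0.0011]), array([-0.0001, -0.    , -0.0003]), 'rows>=', np.float64(0.009692978430760085)) (array([-0.0639,  0.0007,  0.2426]), array([-0.0001, -0.    , -0.0003]), 'rows>=', np.float64(1.6057381798954855)) [-0.64 -0.03  2.1   0.25  0.91  0.59]
```

```bash
python3 -m handwheel '[[-0.016,0,0.06,0,0,0,1],[-0.032,0,0.12,0,0,0,1],[-0.048,0,0.18,0,0,0,1],[-0.0645,0,0.2415,0,0,0,1],[-0.0645,0,0.2415,0,0,0,1],[-0.0645,0,0.2415,0,0,0,1]]' 30 && python3 -m handwheel '[[0,0,0,0,0,0,0.5],[0,0,0,0,0,0,0.3],[0,0,0,0,0,0,0.1],[0,0,0,0,0,0,0],[0,0,0,0,0,0,0],[0,0,0,0,0,0,0]]' 30; python3 snap.py w4; python3 - <<'E'
from plan import *
print(rows(*pose(0,15)))
E
```

```text
time: 5.12
eef_pos: [0.5027, -0.1926, 0.0686]
tcp_rot: [0.986, 0.099, 0.131, -0.012]
contact_force: [0.8, 0.7, 0.7]
opening: 0.999
finger_force: 0.0
time: 5.88
eef_pos: [0.5024, -0.193, 0.0684]
tcp_rot: [0.986, 0.099, 0.131, -0.013]
contact_force: [-2.1, 0.6, 5.1]
opening: 0.642
finger_force: 30.8
[ 0.50243228 -0.19300862  0.06839163] 5.925 [-0.64  0.13  2.15  0.3   0.71  0.51]
(array([-0.0029,  0.0016,  0.0032]), array([ 0.0001, -0.0005,  0.0006]), 'rows>=', np.float64(0.02943511188813018))
```

View pics/w4.png

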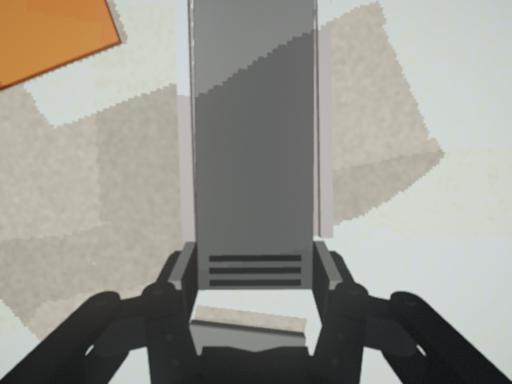

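The pads grip the lid's side edges at the overhang (about (192,265) and (318,265)), just short of the case wall, with the ribs between them. Opening 54.6 mm agrees with the 56 mm width. Start tipping.

```bash
python3 -m handwheel '[[0.006,0,-0.018,0,-0.009,0,0],[0.012,0,-0.0365,0,-0.018,0,0],[0.02,0,-0.054,0,-0.027,0,0],[0.027,0,-0.071,0,-0.036,0,0],[0.037,0,-0.088,0,-0.045,0,0],[0.047,0,-0.104,0,-0.054,0,0],[0.047,0,-0.104,0,-0.054,0,0]]'; python3 - <<'E'
from plan import *
ph=lambda th:15-th*55/102
for th in(18,25,32,39,46,53,60,67): a=rows(*pose(th,ph(th)));print(th,a[0],a[1])
i=eyes.read_camera("scene")[130:250,170:330,::-1];cv2.imwrite("pics/s2.png",cv2.resize(i,None,fx=4,fy=4,interpolation=cv2.INTER_CUBIC))
E
```

```text
time: 6.8
eef_pos: [0.5097, -0.1911, 0.1126]
tcp_rot: [0.994, 0.1, 0.046, -0.005]
contact_force: [0.4, 0.5, -3.3]
opening: 0.648
finger_force: 32.6
18 [-0.0029  0.0028  0.0011] [ 0.     -0.0001  0.0007]
25 [ 0.0184  0.0028 -0.038 ] [ 0.     -0.0211  0.0007]
32 [ 0.0447  0.0029 -0.0739] [ 0.0001 -0.0421  0.0007]
39 [ 0.0755  0.0029 -0.1063] [ 0.0001 -0.063   0.0007]
46 [ 0.1098  0.003  -0.1348] [ 0.0001 -0.084   0.0007]
53 [ 0.1454  0.0031 -0.1603] [ 1.00e-04 -1.05e-01  7.00e-04]
60 [ 0.1838  0.0032 -0.1808] [ 1.00e-04 -1.26e-01  7.00e-04]
67 [ 0.2244  0.0033 -0.196 ] [ 0.0002 -0.1469  0.0006]
```

View pics/s2.png

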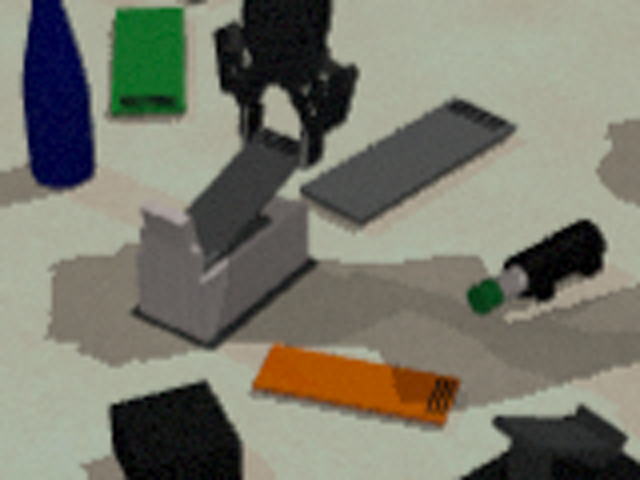

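The lid is tilting with its pull end held at about (285,145). The heel is still under the keeper and the forces are small. Continue.

```bash
python3 -m handwheel '[[0.009,0,-0.02,0,-0.011,0,0],[0.02,0,-0.039,0,-0.021,0,0],[0.034,0,-0.057,0,-0.032,0,0],[0.048,0,-0.075,0,-0.042,0,0],[0.063,0,-0.092,0,-0.053,0,0],[0.078,0,-0.107,0,-0.063,0,0],[0.095,0,-0.122,0,-0.074,0,0],[0.112,0,-0.136,0,-0.084,0,0],[0.13,0,-0.149,0,-0.095,0,0],[0.148,0,-0.161,0,-0.105,0,0],[0.148,0,-0.161,0,-0.105,0,0]]'; python3 - <<'E'
from plan import *
ph=lambda th:15-th*55/102
for th in(53,60,67,74,80,86,92,97,102): a=rows(*pose(th,ph(th)));print(th,a[0],a[1])
print(monitor.get_state()["qpos"].round(2))
E
```

```text
time: 8.22
eef_pos: [0.5611, -0.1804, 0.181]
tcp_rot: [0.988, 0.099, -0.118, 0.011]
contact_force: [-0.5, -0.7, -2.0]
opening: 0.645
finger_force: 32.5
53 [-0.0018  0.0037 -0.0015] [-0.0003  0.0002  0.0006]
60 [ 0.0279  0.0037 -0.0334] [-0.0003 -0.0208  0.0006]
67 [ 0.0614  0.0038 -0.061 ] [-0.0002 -0.0417  0.0006]
74 [ 0.0977  0.0038 -0.0836] [-0.0002 -0.0627  0.0007]
80 [ 0.1307  0.0039 -0.0989] [-0.0002 -0.0807  0.0007]
86 [ 0.1654  0.0039 -0.1102] [-0.0002 -0.0986  0.0007]
92 [ 0.2013  0.004  -0.1182] [-0.0002 -0.1166  0.0007]
97 [ 0.2319  0.0041 -0.1226] [-0.0002 -0.1316  0.0007]
102 [ 0.2629  0.0041 -0.1242] [-1.000e-04 -1.466e-01  7.000e-04]
[-0.43  0.27  1.74 -0.14  1.33  0.99]
```

```bash
python3 -m handwheel '[[0.014,0,-0.017,0,-0.01,0,0],[0.028,0,-0.033,0,-0.021,0,0],[0.045,0,-0.047,0,-0.031,0,0],[0.062,0,-0.061,0,-0.042,0,0],[0.08,0,-0.073,0,-0.052,0,0],[0.098,0,-0.083,0,-0.063,0,0],[0.115,0,-0.092,0,-0.072,0,0],[0.131,0,-0.099,0,-0.081,0,0],[0.148,0,-0.105,0,-0.09,0,0],[0.165,0,-0.11,0,-0.099,0,0],[0.165,0,-0.11,0,-0.099,0,0]]'; python3 - <<'E'
from plan import *
ph=lambda th:15-th*55/102
for th in(86,92,97,102): a=rows(*pose(th,ph(th)));print(th,a[0],a[1])
print(monitor.get_state()["qpos"].round(2))
i=eyes.read_camera("scene")[110:230,170:330,::-1];cv2.imwrite("pics/s3.png",cv2.resize(i,None,fx=4,fy=4,interpolation=cv2.INTER_CUBIC))
E
```

```text
time: 9.6
eef_pos: [0.6346, -0.1656, 0.208]
tcp_rot: [0.958, 0.096, -0.27, 0.027]
contact_force: [-2.4, -0.6, -2.1]
opening: 0.646
finger_force: 32.2
86 [-0.0008  0.0038 -0.0002] [0.0001 0.0005 0.0007]
92 [ 0.0309  0.0039 -0.0188] [ 0.0001 -0.0174  0.0007]
97 [ 0.0588  0.004  -0.0324] [ 0.0002 -0.0324  0.0007]
102 [ 0.0878  0.004  -0.0434] [ 0.0002 -0.0474  0.0007]
[-0.32  0.54  1.38 -0.26  1.71  1.08]
```

View pics/s3.png

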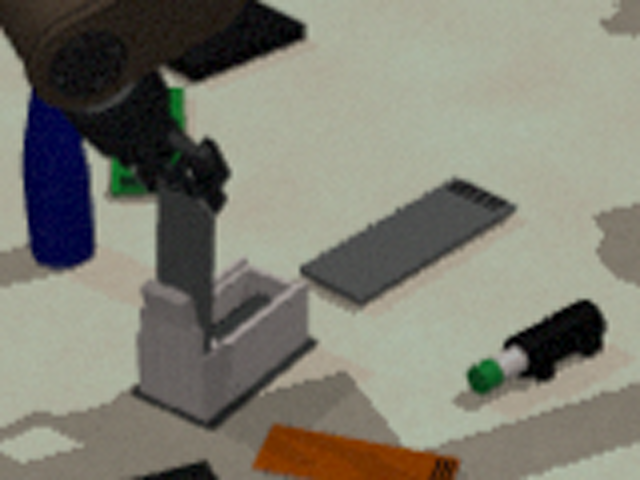

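The lid stands almost upright in front of the back rest, held at the top (about (190,185)). Bring it over to lean on the rest.

```bash
python3 -m handwheel '[[0.016,0,-0.01,0,-0.009,0,0],[0.031,0,-0.019,0,-0.017,0,0],[0.045,0,-0.026,0,-0.025,0,0],[0.059,0,-0.032,0,-0.032,0,0],[0.073,0,-0.038,0,-0.04,0,0],[0.088,0,-0.043,0,-0.047,0,0],[0.088,0,-0.043,0,-0.047,0,0],[0.088,0,-0.043,0,-0.047,0,0]]'; python3 - <<'E'
from plan import *
s=monitor.get_state();F=s["contact_force"];print(F@cx,F@cy,F[2],s["qpos"].round(2))
a=rows(*pose(104,-40));print(a)
E
```

```text
time: 10.65
eef_pos: [0.6721, -0.158, 0.2041]
tcp_rot: [0.935, 0.094, -0.34, 0.033]
contact_force: [-2.6, 0.2, -3.0]
opening: 0.643
finger_force: 32.5
-2.4777966188851566 0.7447587074212589 -2.9923795450549555 [-0.28  0.7   1.2  -0.31  1.88  1.09]
(array([ 0.0126,  0.0041, -0.0077]), array([-0.    , -0.0006,  0.0006]), 'rows>=', np.float64(0.0977838333490721))
```

```bash
python3 -m handwheel '[[0.006,0,-0.003,0,0,0,0],[0.0125,0,-0.0065,0,0,0,0],[0.0125,0,-0.0065,0,0,0,0]]' && python3 -m handwheel '[[0,0,0,0,0,0,0.4],[0,0,0,0,0,0,0.5],[0,0,0,0,0,0,0.7],[0,0,0,0,0,0,1],[0,0,0,0,0,0,1],[0,0,0,0,0,0,1],[0,0,0,0,0,0,1]]'; python3 - <<'E'
from plan import *
cv2.imwrite("pics/s4f.png",eyes.read_camera("scene")[:,:,::-1]);i=cv2.imread("pics/s4f.png")[110:230,170:330]
cv2.imwrite("pics/s4.png",cv2.resize(i,None,fx=4,fy=4,interpolation=cv2.INTER_CUBIC))
E
```

```text
time: 11.02
eef_pos: [0.6773, -0.1569, 0.2032]
tcp_rot: [0.935, 0.094, -0.34, 0.033]
contact_force: [-4.0, -1.3, -3.6]
opening: 0.647
finger_force: 32.6
time: 11.9
eef_pos: [0.6775, -0.1569, 0.2036]
tcp_rot: [0.935, 0.094, -0.34, 0.034]
contact_force: [0.5, 0.2, -0.6]
opening: 1.003
finger_force: 0.0
```

View pics/s4.png

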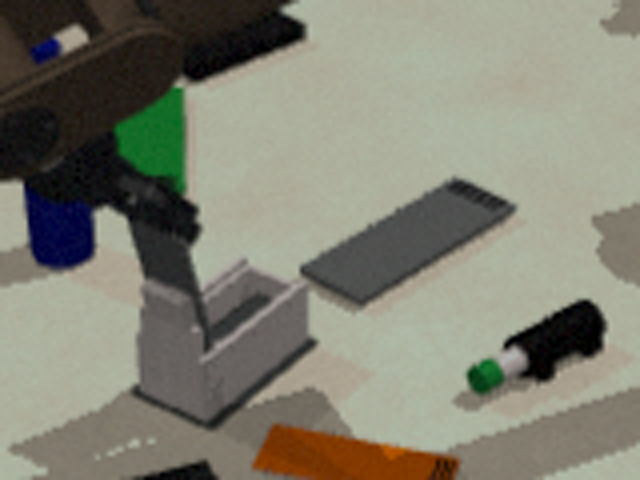

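The lid is leaning back on the rest (about (165,250)), released, with the fingers open and clear. Now I'll plan the regrasp nearer the top third, with side pads and 15° forward tilt, so that it ends pointing back about 33° at the stand.

```bash
cat >> plan.py <<'E'
D=118
def grip(): return pose(102,15,D,0)
sy=-.03;sx=np.array([np.cos(sy),np.sin(sy),0]);syv=np.array([-np.sin(sy),np.cos(sy),0]);seat=np.array([.5218,.1899,.03])
up=sx*np.cos(np.pi/6)+ez*.5; nr=-sx*.5+ez*np.cos(np.pi/6)
def place(along,above,phi=-33): # heel gap from ledge, height over slope (mm); TCP at mid thickness, D from heel
    f=np.radians(phi); R=rot(np.sin(f)*sx-np.cos(f)*ez,-syv); return seat+up*(D+along)/1e3+nr*(3+above)/1e3,R
E
python3 - <<'E'
from plan import *
p0,R0=tcp();p,R=grip();zt=R.as_matrix()[:,2];print(p,p0)
a=p-.11*zt
print("retract then above",rows(a,R));print("approach",rows(p,R,a,R))
u=cx*np.sin(np.radians(12))+ez*np.cos(np.radians(12))
b=p+u*.12-cx*.01; print("lift",b,rows(b,R,p,R))
q,Q=place(8,60);print("place above",q,rows(q,Q,b,R))
E
```

```text
[ 0.66365995 -0.16132359  0.16819768] [ 0.67753536 -0.15692016  0.20360695]
retract then above (array([-0.196 ,  0.0037, -0.067 ]), array([-2.000e-04,  3.051e-01,  5.000e-04]), 'rows>=', np.float64(5.131902487923565))
approach (array([ 0.   , -0.   ,  0.275]), array([0., 0., 0.]), 'rows>=', np.float64(1.7600000000000002))
lift [ 0.67831727 -0.15838291  0.28557539] (array([ 0.112 , -0.    , -0.2738]), array([0., 0., 0.]), 'rows>=', np.float64(1.8932139491250244))
place above [0.59938427 0.18757177 0.1475596 ] (array([-0.1119, -0.8868,  0.3272]), array([ 0.0117, -0.2655,  0.0738]), 'rows>=', np.float64(6.0918498887633845))
```

```bash
python3 -m handwheel '[[0,0,-0.08,0,0,0,1],[0,0,-0.17,0,0,0,1],[0,0,-0.27,0,0,0,1],[-0.04,0,-0.25,0,0.06,0,1],[-0.08,0,-0.21,0,0.12,0,1],[-0.12,0,-0.17,0,0.18,0,1],[-0.16,0.002,-0.13,0,0.24,0,1],[-0.196,0.004,-0.09,0,0.305,0,1],[-0.196,0.004,-0.067,0,0.305,0,1],[-0.196,0.004,-0.067,0,0.305,0,1],[-0.196,0.004,-0.067,0,0.305,0,1]]'; python3 - <<'E'
from plan import *
p,R=grip();print(rows(p,R))
im=eyes.read_camera("scene");P=eyes.camera_params("scene")
# predicted lid pull-end corners (outer edge) vs edges: sample profile along lid centreline top
t=np.radians(102)
for lean in(12,16,20):
    l=np.radians(lean);u=cx*np.sin(l)+ez*np.cos(l);h=W(44.6,53.4);print(lean,proj(P,[h+u*.16+cy*.028,h+u*.16-cy*.028,h+u*.16]).round(1).tolist())
d=cv2.absdiff(im,cv2.imread("pics/scene0.png")[:,:,::-1]).sum(2)
print(im[150:185,195:232].mean(2).astype(int)[::2])
E
```

```text
time: 13.32
eef_pos: [0.6374, -0.1672, 0.2755]
tcp_rot: [0.986, 0.099, 0.13, -0.013]
contact_force: [-0.1, -0.4, 0.2]
opening: 1.0
finger_force: 0.0
(array([-0.0046, -0.0014,  0.2767]), array([-0.0001, -0.0002,  0.0007]), 'rows>=', np.float64(1.7708299240606005))
12 [[214.7, 163.5], [201.1, 157.9], [207.9, 160.7]]
16 [[212.5, 165.8], [198.8, 160.1], [205.6, 162.9]]
20 [[210.3, 168.2], [196.6, 162.4], [203.4, 165.3]]
[[161 157 111  66  52  51  47  49  54  55  58  51  55  55  54  54  50  53
   53  55  68 114 153 158 163 164 162 163 165 160 159 159 161 163 163 165
  163]
 [164 159 109  61  55  50  46  55  53  47  55  46  52  53  55  53  49  54
   52  49  67 115 150 154 162 163 163 164 160 164 161 164 162 165 164 165
  161]
 [159 156 108  55  48  36  38  30  35  36  36  33  24  19  18  23  21  33
   30  47  68 115 158 155 162 164 165 162 165 163 163 163 162 162 164 163
  162]
 [159 148  83  57  49  35  33  32  32  31  43  40  36  40  32  33  33  34
   33  45  53  95 156 157 160 163 163 162 161 159 162 162 163 163 160 160
  159]
 [154 113  93  53  51  48  41  40  45  50  55  67  70  66  6
[... 1410 characters left out ...]
  35  40  38  41  57 115 167 165 166 165 164 166 163 164 156 145 117 113
  133]
 [155 154 156 158 155 157 160 155 157 153 124  44  41  41  37  42  39  42
   41  41  38  44  37  75 157 167 163 165 162 159 144 117 110 132 140 116
   97]
 [155 154 154 151 152 153 155 157 155 158 149 115 113  89  72  56  44  39
   40  38  40  37  41  54 109 167 160 148 136 115 125 132 131 116  96  95
   96]
 [156 154 155 155 156 155 155 154 156 146 111 101 109 114 115 118 109 101
   88  70  58  42  40  40  67 135 117 107 133 139 115  96  97  96  99  96
   86]
 [162 163 156 153 158 155 154 152 154 154 133  85  86  84  88  92 103 107
  105 107 107  96  74  45  50  92 136 111  97  93  94  95  96  95  93  83
   76]]
```

```bash
python3 -m handwheel '[[0,0,0.07,0,0,0,1],[0,0,0.14,0,0,0,1],[-0.002,0,0.21,0,0,0,1],[-0.004,-0.001,0.276,0,0,0,1],[-0.004,-0.001,0.276,0,0,0,1],[-0.004,-0.001,0.276,0,0,0,1]]' && python3 -m handwheel '[[0,0,0,0,0,0,0.5],[0,0,0,0,0,0,0.3],[0,0,0,0,0,0,0.1],[0,0,0,0,0,0,0],[0,0,0,0,0,0,0],[0,0,0,0,0,0,0]]' 70; python3 - <<'E'
from plan import *
p,R=grip();u=cx*np.sin(np.radians(12))+ez*np.cos(np.radians(12))
b=p+u*.12-cx*.01;print(rows(p,R));print(rows(b,R),monitor.get_state()["qpos"].round(2))
E
```

```text
time: 14.12
eef_pos: [0.6634, -0.1614, 0.1687]
tcp_rot: [0.986, 0.099, 0.131, -0.013]
contact_force: [0.1, 0.3, 0.5]
opening: 0.999
finger_force: 0.0
time: 14.88
eef_pos: [0.6628, -0.1613, 0.1696]
tcp_rot: [0.986, 0.099, 0.131, -0.013]
contact_force: [-2.5, 1.9, 6.1]
opening: 0.639
finger_force: 72.9
(array([0.0012, 0.0004, 0.0038]), array([-0.0001, -0.0007,  0.0004]), 'rows>=', np.float64(0.025914282297481325))
(array([ 0.1138,  0.0004, -0.2697]), array([-0.0001, -0.0007,  0.0004]), 'rows>=', np.float64(1.8735429089972737)) [-0.44  0.27  1.77  0.2   0.9   0.82]
```

```bash
python3 -m handwheel '[[0.008,0,-0.018,0,0,0,0],[0.02,0,-0.045,0,0,0,0],[0.036,0,-0.08,0,0,0,0],[0.055,0,-0.12,0,0,0,0],[0.075,0,-0.17,0,0,0,0],[0.093,0,-0.22,0,0,0,0],[0.112,0,-0.27,0,0,0,0],[0.112,0,-0.27,0,0,0,0],[0.112,0,-0.27,0,0,0,0]]' 70; python3 - <<'E'
from plan import *
q,Q=place(8,60);print(rows(q,Q),monitor.get_state()["qpos"].round(2))
p,R=tcp()
P=eyes.camera_params("scene");im=eyes.read_camera("scene");cv2.imwrite("pics/s5.png",im[:,:,::-1])
T=eyes.camera_params("top")
# assumed lid end points in hand: u 27 deg from -z toward +x
M=R.as_matrix();ul=-M[:,2]*np.cos(np.radians(27))+M[:,0]*np.sin(np.radians(27))
h=p-ul*.118;print("heel",h,proj(P,[h+cy*.028,h-cy*.028,p]).round(1).tolist())
c=proj(P,h)[0].astype(int);print(c-[16,14]);print(im[c[1]-14:c[1]+14:2,c[0]-16:c[0]+16].mean(2).astype(int))
E
```

```text
time: 16.0
eef_pos: [0.6768, -0.1582, 0.2826]
tcp_rot: [0.987, 0.099, 0.129, -0.014]
contact_force: [-0.2, 0.6, -2.3]
opening: 0.641
finger_force: 73.9
(array([-0.1051, -0.885 ,  0.3228]), array([ 0.0113, -0.265 ,  0.0744]), 'rows>=', np.float64(6.066598676532947)) [-0.43  0.2   1.64  0.17  1.1   0.88]
heel [ 0.65257648 -0.16287402  0.16723634] [[219.0, 172.8], [205.6, 167.1], [205.0, 141.2]]
[196 155]
[[153 100  56  48  29  26  41  39  40  41  39  41  40  38  39  42  41  39
   47  55 109 157 156 161 163 165 163 165 163 164 163 161]
 [140  86  58  49  46  41  50  40  38  42  40  42  36  37  41  41  42  38
   38  45  84 155 159 162 164 163 162 161 160 164 160 163]
 [131 113  88  89  93  89  86  65  41  38  42  41  41  40  43  36  40  38
   40  47  90 157 156 161 163 164 163 163 158 160 159 160]
 [162 162 161 162 158 154 157 147  53  40  41  42  42  41  40  36  39  39
   41  39  56 115 163 163 161 161 159 160 162 160 158 158]
 [161 165 163 161 162 161 161 156 117  40  37  41  34  37  37  38  37  36
   38  39  43  72 153 160 160 161 163 161 159 157 158 159]
 [162 161 162 162 161 161 163
[... 468 characters left out ...]
2 136 162 161 165 164 164 162 165]
 [155 154 157 154 157 162 163 164 163 164 164 166 165 164 167 164 164 164
  165 162 165 163 165 167 166 166 163 163 164 165 163 166]
 [154 157 156 155 155 156 156 158 159 165 162 167 165 167 162 168 167 166
  168 169 167 168 165 165 166 167 164 163 165 163 165 163]
 [153 154 154 153 152 156 156 153 154 155 158 156 156 158 162 163 165 164
  164 163 160 161 166 164 166 163 164 162 163 159 148 137]
 [155 157 155 156 158 156 156 158 156 159 154 146 149 153 154 157 157 159
  163 161 165 165 166 166 166 162 159 157 144 123 113 134]
 [156 152 150 154 154 155 156 156 153 134 111 115 112 117 127 141 146 148
  156 156 156 157 161 163 161 144 114 108 131 138 111  92]]
```

The heel corners in the scene image at (205.5,167) and (219,172) match the prediction to within a pixel. The lid is out and held as modelled. Carry it to above the stand.

```bash
python3 -m handwheel '[[-0.008,-0.07,0,0.001,-0.02,0.005,0],[-0.018,-0.16,0.02,0.002,-0.045,0.012,0],[-0.028,-0.25,0.05,0.003,-0.075,0.02,0],[-0.04,-0.34,0.08,0.004,-0.1,0.028,0],[-0.05,-0.43,0.12,0.005,-0.13,0.036,0],[-0.062,-0.53,0.16,0.007,-0.16,0.045,0],[-0.074,-0.63,0.2,0.008,-0.19,0.053,0],[-0.086,-0.73,0.25,0.009,-0.22,0.061,0],[-0.097,-0.82,0.29,0.0105,-0.245,0.069,0],[-0.105,-0.885,0.323,0.0113,-0.265,0.0744,0],[-0.105,-0.885,0.323,0.0113,-0.265,0.0744,0],[-0.105,-0.885,0.323,0.0113,-0.265,0.0744,0]]' 70; cat > chk.py <<'E'
from plan import *
import sys
p,R=tcp();M=R.as_matrix();ul=-M[:,2]*np.cos(np.radians(27))+M[:,0]*np.sin(np.radians(27));nl=np.cross(ul,M[:,1])
h=p-ul*.118;d=h-seat
print("heel-seat",d@sx,d@syv,d[2],"along",d@up*1e3,"lid slope deg",np.degrees(np.arcsin(ul[2])),"nl",nl.round(2),"yaw",np.arctan2(-M[0,1],M[1,1]*1),monitor.get_state()["contact_force"].round(1))
for a in((8,60),(8,15),(8,4),(8,0),(2,0)): r=rows(*place(*a));print(a,r[0],r[1])
E
python3 chk.py
```

```text
time: 17.55
eef_pos: [0.6002, 0.1868, 0.1476]
tcp_rot: [0.959, -0.015, -0.283, -0.004]
contact_force: [0.0, -0.6, -1.7]
opening: 0.642
finger_force: 74.1
heel-seat -0.023651280460957907 -0.000776414469552506 0.058430368086721585 along 8.732574332140715 lid slope deg 30.10389691119207 nl [ 0.5  -0.02 -0.87] yaw 3.111396764559692 [ 0.  -0.6 -1.7]
(8, 60) [-0.0016 -0.0018  0.0012] [ 0.0002 -0.0006 -0.0002]
(8, 15) [ 0.0985 -0.002   0.0525] [ 0.0002 -0.0006 -0.0002]
(8, 4) [ 0.123 -0.002  0.065] [ 0.0002 -0.0006 -0.0002]
(8, 0) [ 0.1319 -0.002   0.0696] [ 0.0002 -0.0006 -0.0002]
(2, 0) [ 0.1251 -0.002   0.0829] [ 0.0002 -0.0006 -0.0002]
```

```bash
python3 -m handwheel '[[0.025,0,0.013,0,0,0,0],[0.05,0,0.026,0,0,0,0],[0.075,-0.001,0.04,0,0,0,0],[0.0985,-0.002,0.0525,0,0,0,0],[0.111,-0.002,0.059,0,0,0,0],[0.121,-0.002,0.064,0,0,0,0],[0.121,-0.002,0.064,0,0,0,0]]' 70; python3 chk.py; python3 -m handwheel '[[0.003,0,0.0015,0,0,0,0],[0.006,0,0.003,0,0,0,0],[0.009,0,0.0046,0,0,0,0],[0.009,0,0.0046,0,0,0,0]]' 70;python3 chk.py
```

```text
time: 18.42
eef_pos: [0.6268, 0.1874, 0.1]
tcp_rot: [0.959, -0.015, -0.284, -0.004]
contact_force: [0.1, 0.0, -2.5]
opening: 0.639
finger_force: 74.1
heel-seat 0.0028810838453424727 0.0005893187869218655 0.010858033548324597 along 7.924108574661837 lid slope deg 30.054120726320843 nl [ 0.5  -0.02 -0.87] yaw 3.1114630851190874 [ 0.1  0.  -2.5]
(8, 60) [-0.1222  0.0016 -0.0626] [ 0.0001 -0.0003 -0.0001]
(8, 15) [-0.022   0.0015 -0.0115] [ 0.0001 -0.0003 -0.0001]
(8, 4) [0.0025 0.0015 0.0011] [ 0.0001 -0.0003 -0.0001]
(8, 0) [0.0114 0.0015 0.0056] [ 0.0001 -0.0003 -0.0001]
(2, 0) [0.0046 0.0015 0.019 ] [ 0.0001 -0.0003 -0.0001]
time: 18.92
eef_pos: [0.6288, 0.1873, 0.0966]
tcp_rot: [0.959, -0.015, -0.283, -0.004]
contact_force: [-0.2, 0.2, -2.6]
opening: 0.644
finger_force: 74.1
heel-seat 0.004860141071190767 0.0005844310312138252 0.007516523888496378 along 7.967267577875508 lid slope deg 30.067428081762586 nl [ 0.5  -0.02 -0.87] yaw 3.1114505881539505 [-0.2  0.2 -2.6]
(8, 60) [-0.1308  0.0016 -0.0669] [ 0.0001 -0.0004 -0.0001]
(8, 15) [-0.0306  0.0015 -0.0158] [ 0.0001 -0.0004 -0.0001]
(8, 4) [-0.0062  0.0015 -0.0032] [ 0.0001 -0.0004 -0.0001]
(8, 0) [0.0028 0.0015 0.0013] [ 0.0001 -0.0004 -0.0001]
(2, 0) [-0.0041  0.0015  0.0147] [ 0.0001 -0.0004 -0.0001]
```

```bash
python3 -m handwheel '[[0.002,0,0.0012,0,0,0,0],[0.0045,0,0.0023,0,0,0,0],[0.0045,0,0.0023,0,0,0,0],[0.0045,0,0.0023,0,0,0,0]]' 70; python3 -m handwheel '[[0.0022,0,0.0012,0,0,0,0],[0.0045,0,0.0023,0,0,0,0],[0.0045,0,0.0023,0,0,0,0],[0.0045,0,0.0023,0,0,0,0]]' 70;python3 chk.py
```

```text
time: 19.42
eef_pos: [0.6295, 0.1873, 0.0956]
tcp_rot: [0.959, -0.015, -0.284, -0.004]
contact_force: [-3.3, -0.5, 2.5]
opening: 0.644
finger_force: 74.3
time: 19.92
eef_pos: [0.6297, 0.1873, 0.0953]
tcp_rot: [0.958, -0.015, -0.286, -0.004]
contact_force: [-5.8, -0.4, 7.4]
opening: 0.642
finger_force: 74.5
heel-seat 0.005507361114363731 0.0005858981414884171 0.006667635070798768 along 8.103332168252951 lid slope deg 29.768297778602555 nl [ 0.5  -0.02 -0.87] yaw 3.1116201468323634 [-5.8 -0.4  7.4]
(8, 60) [-0.1351  0.0018 -0.0678] [ 0.0003  0.0013 -0.0002]
(8, 15) [-0.0346  0.0017 -0.0172] [ 0.0003  0.0013 -0.0002]
(8, 4) [-0.0101  0.0016 -0.0048] [ 0.0003  0.0013 -0.0002]
(8, 0) [-0.0011  0.0016 -0.0003] [ 0.0003  0.0013 -0.0002]
(2, 0) [-0.0079  0.0016  0.0131] [ 0.0003  0.0013 -0.0002]
```

```bash
python3 -m handwheel '[[-0.003,0,-0.0015,0,0,0,0],[-0.004,0,0.001,0,0,0,0],[-0.006,0,0.005,0,0,0,0],[-0.008,0,0.009,0,0,0,0],[-0.008,0,0.009,0,0,0,0]]' 70; python3 -m handwheel '[[-0.001,0,0.0022,0,0,0,0],[-0.0022,0,0.0044,0,0,0,0],[-0.0022,0,0.0044,0,0,0,0]]' 70;python3 chk.py
```

```text
time: 20.55
eef_pos: [0.6282, 0.1873, 0.0949]
tcp_rot: [0.96, -0.014, -0.281, -0.004]
contact_force: [0.6, 0.2, 7.9]
opening: 0.643
finger_force: 75.0
time: 20.92
eef_pos: [0.6267, 0.1873, 0.0942]
tcp_rot: [0.96, -0.015, -0.281, -0.004]
contact_force: [0.3, -0.4, 8.8]
opening: 0.643
finger_force: 75.0
heel-seat 0.003139633552578812 0.000556735753132423 0.004467258682018749 along 4.952631756116612 lid slope deg 30.38779547349848 nl [ 0.51 -0.02 -0.86] yaw 3.1114155838740003 [ 0.3 -0.4  8.8]
(8, 60) [-0.1295  0.0014 -0.0757] [ 0.     -0.0022 -0.0001]
(8, 15) [-0.0296  0.0014 -0.0239] [ 0.     -0.0022 -0.0001]
(8, 4) [-0.0052  0.0014 -0.0113] [ 0.     -0.0022 -0.0001]
(8, 0) [ 0.0037  0.0014 -0.0067] [ 0.     -0.0022 -0.0001]
(2, 0) [-0.0032  0.0014  0.0067] [ 0.     -0.0022 -0.0001]
```

```bash
python3 -m handwheel '[[-0.002,0,0.001,0,0,0,0],[-0.003,0,0.0035,0,0,0,0],[-0.004,0,0.0058,0,0,0,0],[-0.004,0,0.0058,0,0,0,0]]' 70;python3 chk.py|head -1; python3 -m handwheel '[[-0.001,0,0.0022,0,0,0,0],[-0.0018,0,0.0038,0,0,0,0],[-0.0018,0,0.0038,0,0,0,0]]' 70;python3 chk.py|head -1
```

```text
time: 21.42
eef_pos: [0.6245, 0.1873, 0.093]
tcp_rot: [0.96, -0.015, -0.28, -0.004]
contact_force: [1.2, -0.2, 8.8]
opening: 0.64
finger_force: 75.0
heel-seat 0.001028203464814896 0.0005196127052348185 0.003210407470490881 along 2.49565405603432 lid slope deg 30.465522535822014 nl [ 0.51 -0.02 -0.86] yaw 3.1113935748880936 [ 1.2 -0.2  8.8]
time: 21.8
eef_pos: [0.6244, 0.1873, 0.093]
tcp_rot: [0.96, -0.015, -0.278, -0.004]
contact_force: [4.4, -0.4, 10.1]
opening: 0.637
finger_force: 75.0
heel-seat 0.0011373881154466228 0.0005438900803673121 0.002808030602126234 along 2.3890223030024003 lid slope deg 30.679012934517107 nl [ 0.51 -0.02 -0.86] yaw 3.1113051451102853 [ 4.4 -0.4 10.1]
```

The heel has stopped on the ledge: position blocked while the along-slope force rises. Relieve, release and retract.

```bash
python3 -m handwheel '[[0.0005,0,-0.004,0,0,0,0],[0.0005,0,-0.004,0,0,0,0]]' 40; python3 -m handwheel '[[0,0,0,0,0,0,0.4],[0,0,0,0,0,0,0.5],[0,0,0,0,0,0,0.8],[0,0,0,0,0,0,1],[0,0,0,0,0,0,1],[0,0,0,0,0,0,1]]'; python3 -m handwheel '[[0,0,-0.05,0,0,0,1],[0,0,-0.12,0,0,0,1],[0,0,-0.22,0,0,0,1],[0,0,-0.32,0,0,0,1],[0,0,-0.4,0,0,0,1],[0,0,-0.4,0,0,0,1],[0,0,-0.4,0,0,0,1]]'; python3 - <<'E'
from plan import *
s=eyes.read_camera("scene");t=eyes.read_camera("top");w=eyes.read_camera("wrist");Pw=eyes.camera_params("wrist")
for n,i in(("sF",s),("tF",t),("wF",w)):cv2.imwrite(f"pics/{n}.png",i[:,:,::-1])
# predicted lid outline (inside face) on stand; panel outline; compare with lid/bright contours
base=seat+nr*.006
q=lambda d,y:base+up*d+syv*y
C4=np.array([q(0,.028),q(.16,.028),q(.16,-.028),q(0,-.028)])
for n,P,i,b in(("scene",eyes.camera_params("scene"),s,"scene0"),("top",eyes.camera_params("top"),t,"top0")):
    d=(cv2.absdiff(i,cv2.cvtColor(cv2.imread(f"pics/{b}.png"),cv2.COLOR_BGR2RGB)).sum(2)>70).astype(np.uint8)
    uv=proj(P,C4);m=np.zeros_like(d);cv2.fillPoly(m,[uv.round().astype(int)],1)
    g=i.mean(2)
    print(n,uv.round(1).tolist())
    x0,y0=uv.min(0).astype(int)-5;x1,y1=uv.max(0).astype(int)+6
    for r in g[y0:y1:2,x0:x1:2].astype(int):print(" ".join(f"{v:3d}" for v in r))
    print(x0,y0)
E
```

```text
time: 22.05
eef_pos: [0.6244, 0.1873, 0.0931]
tcp_rot: [0.96, -0.015, -0.28, -0.004]
contact_force: [2.2, 0.2, 7.6]
opening: 0.644
finger_force: 74.8
time: 22.8
eef_pos: [0.6215, 0.1875, 0.0902]
tcp_rot: [0.959, -0.014, -0.283, -0.004]
contact_force: [0.2, -0.1, -0.2]
opening: 0.997
finger_force: 0.0
time: 23.68
eef_pos: [0.708, 0.1849, 0.2237]
tcp_rot: [0.959, -0.015, -0.284, -0.004]
contact_force: [0.6, 0.1, 0.2]
opening: 1.001
finger_force: 0.0
scene [[326.8, 241.1], [295.6, 240.8], [281.8, 230.9], [313.4, 232.1]]
 64  61  49  48  94 161 165 177 179 180 182 179 179 177 179 180 178 179 125 126 128 126 126 127 128 125 124 124
 65  49  42  33 107 178 178 180 181 183 179 179 180 181 183 180 161 127 128 126 128 126 123 124 126 125 128 124
 64  40  38  42 114 124 167 177 178 181 177 180 181 178 175 125 125 128 127 127 125 126 122 123 122 125 129 125
 58  64  49  71  95 105 104 112  84 123 121 120 124 112 109 111 111 120 121  89  88 126 126 126 126 125 126 126
 58  54  49  62  74  73  74  72  56  38  72  73  53  43  44  43  44  35  43  40  34  58 117 124 126 126 123 123
 92  78  68 112  
[... 1551 characters left out ...]
  54  51  44  37  35
 56  55  56  55  55  55  55  55  54  53  51  45  38  34
 56  55  54  55  54  55  54  55  56  54  51  45  38  35
 55  55  55  55  56  55  55  55  54  53  52  46  37  34
 56  55  55  55  55  55  55  54  53  54  52  47  39  35
 55  55  55  54  55  54  55  55  54  54  51  45  38  35
 55  54  56  56  55  55  54  55  54  53  52  47  40  35
 55  55  54  55  55  54  55  54  54  54  53  48  39  36
 56  55  55  56  54  54  55  55  55  54  52  47  39  36
 55  56  55  55  55  55  54  54  55  53  52  48  40  36
 56  55  54  55  54  54  55  55  54  53  53  47  40  37
 55  56  55  56  55  55  55  55  55  54  52  48  41  36
 55  56  55  54  55  55  55  54  54  54  53  48  41  37
182 160
```

The scene pixels match the predicted lid outline on the slope: heel corner predicted at (327,241) and pull corner at (282,231), with the lid grey and the dark seal ring inside it. The gripper is clear. Hand in.

```bash
python3 -c "
from plant import ctrl;print(ctrl.sign_off())"
```

```text
the job is handed in; nothing more can be done
None
```

The lid was tipped open against the back rest and let go, then lifted out and laid inside face up on the stand, heel against the ledge; the job was handed in at about 24 s, and the verdict is not known to me.

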